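Tighten the lock ring of a glass lap with a pin spanner

ROBOT

A 6-joint arm with a two-finger parallel gripper is mounted at the origin on the work surface. World frame = base frame: x ahead of the robot, y to its left, z up, the work surface at z = 0. Lengths are in m, angles in rad, forces in N, time in s.
With the tool pointing down it reaches from about 0.25 to 0.775 m from the base axis. Payload 4 kg.
Tool frame: the origin (TCP) lies at the very end of the fingers, on their centre line; the grasp point (between the pads) lies 19 mm behind it (robot.pinch_z is the distance from the TCP to the grasp point, in m); z points along the fingers, y is the line along which they close (so a half turn about z gives the same grasp; the last joint's range is limited). The gripper opens to 94 mm and grips with 3 to 60 N. Pads are 16 mm wide; open, the fingers measure 119 mm over their backs; the gripper's body (75 mm by 177 mm) begins 78 mm behind the grasp point.
Start: joints at [-1.275, 0.087, 1.371, -0, 1.684, -0.103], TCP at [0.214, -0.507, 0.206] pointing down, gripper open.
Joint ranges: [-3.1, 3.1], [-0.76, 2.03], [0.27, 2.55], [-1.08, 4.22], [0.17, 2.65], [-2.57, 2.57]. Speed limits (rad/s): [2.79, 2.79, 3.14, 3.14, 3.14, 3.14].

INTERFACE

Orientations are given as [roll, pitch, yaw] about the fixed x, y, z axes, in that order (R = Rz(yaw) Ry(pitch) Rx(roll)).
In Python, from bench import robot gives the robot as it stands.
- The arm moves only by the tool arm_command, never from a script. Its argument "targets" is one flat list of numbers, 7 for each row, row after row: the turn, a rotation vector about the tool's x, y, z in degrees, then the shift along the tool's x, y, z in mm, then the closure, from -1 (fully open) to 1 (shut). In form: [ax, ay, az, x, y, z, hand, ax, ay, az, x, y, z, hand, ...]. A call has 1 to 20 rows; each row is the pose to reach, as a shift and turn from the pose commanded when the call began, along the tool's axes at that moment; what a row does not reach only later rows make up. A row lasts 1/10 s, in which the tool goes at most 50 mm and 8.59 degrees, less where a joint would pass 70% of its speed; a pose out of reach is approached as far as the arm can. A call with a gripper value outside its range is refused whole. The fingers move at their own pace and stop on an object; the grip force is fixed at half the most. Time passes only in rows, so rows that repeat a pose let the fingers close. It gives the time, the measured TCP pose, the force, the opening and the grip force at its end, in the units of the state.
- robot.get_obs(): the state, without advancing time (a new reading comes with each control period).
- robot.snapshot(name): name is "scene" or "top" or "wrist"; returns a dict with "color" (480x640x3 uint8, red, green, blue), "range_z" (480x640 float32, m along the optical axis (not along the pixel's ray), 0 where there is no reading), "fx", "fy", "cx", "cy" (pixels), "T" (4x4, takes a point from camera to world coordinates); the wrist camera has in their place "T_tool_cam" (4x4, takes a point from camera to tool coordinates, whose origin is the TCP and whose axes are the flange's). Camera axes: x right, y down, z forward; pixel columns grow to the right and rows downward; lengths in m; the calibration is good to about 2 mm. The wrist camera is an equidistant fisheye: a pixel r from the principal point sees the ray r / f radians off the axis. A picture is of the moment at which its call begins: read the wrist's pose just before it.
- robot.close_job(): hands the job in; it is judged then, once.
The state is a dict: "time": time; "joint_positions": joint angles; "qvel": joint speeds; "joint_torque": joint torques, N m; "tool_pos": TCP position; "ee_rot": TCP orientation; "wrist_force": force on the tool from outside, world axes, zero at the start; "wrist_torque": the same for the moment, N m; "width": finger opening in m; "finger_force": force on a finger pad.
Only numpy, scipy, OpenCV 4.12 (cv2) and the standard library are available. Lean on these libraries where they do the work, as an engineer would, in place of code of your own. Each camera call takes 0.05 s, during which the arm holds its last target. There are 200 camera calls.

TASK

Tighten the loose lock ring on the glass lap's sloping spindle: take the pin spanner that fits (the smaller one), put both of its prongs right into the ring's two holes before turning anything, and with it turn the ring clockwise until it is fully home against its stop. Then lay the spanner gently, prongs down, wholly on the cork mat and let go. Leave the bigger spanner and everything else on the table where it is.

Things in the scene. Friction and masses are not known exactly. Their poses are not given: they have to be found in the camera images.
- spanner: The pin spanner to use: dark steel T, 170 g, lying prongs down. Origin: mid-length, level with the prong tips; x along the handle to the head, z up out of its back. Handle bar 16 mm wide, x = -72 to 63, z = 10 to 22 (mm). Head crossbar x = 63 to 81, 48 long in y, z = 10 to 22. Round tail boss of 22 diameter at x = -72, z = 0 to 22. Centre of mass near x = 0
- prong_a (a point): Tip of the spanner's prong at x = 72, y = +16 mm in its frame. The two prongs are 32 mm apart, 6 mm diameter, 10 mm long, with tapered tips
- prong_b (a point): Tip of the spanner's other prong, at x = 72, y = -16 mm
- head_end (a point): Outermost point of the spanner's head (x = 81 mm, z = 0 in its frame)
- tail_end (a point): Outermost point of the spanner's tail (x = -83 mm, z = 0 in its frame)
- big_spanner: The wrong pin spanner, a bystander: same form, length and frame, but bar 20 mm wide, head crossbar 66 mm and prongs 48 mm apart, too wide for the ring
- lap: Fixed glass lap: grey wedge 260 mm (x) by 240 (y), 50 high at its -x side, 200 at +x: its top slopes 30 deg. Origin: centre of the underside. Spindle axis along (-0.5, 0, 0.866), ring face centre at (-27, 0, 172) mm. Clear splash guard uphill, 115 mm from the axis, to 42 deg either side of uphill, 31 mm above the ring face; copper drip pipe at its -y end: handles fit downhill only
- ring (a joint): Looseness of the steel lock ring (rad): 0 = fully home, its edge lug at the stop block; grows anticlockwise seen facing the ring, so tightening is clockwise and lowers it. Friction 0.22 N m holds it. Home, the line of holes stands 35 deg anticlockwise of uphill (lap +x up the slope); a spanner handle is square to that line, so downhill it ends 125 deg anticlockwise of uphill
- ring_face (a point): Centre of the lock ring's outer face. Its frame turns with the ring: z outwards along the spindle, x straight uphill when home. Ring 60 mm diameter, 14 thick, its face 18 mm above an aluminium flange of 84 mm diameter and 36 mm above a steel disc of 200 mm diameter
- hole_a (a point): On the axis of one blind hole of the ring (9.5 mm wide, 12 deep, 16 from the ring's centre), 10 mm below the face: where a prong tip lies when fully in. Prongs have about 0.1 rad of play each way
- hole_b (a point): The same in the ring's other hole
- mat: Cork tool mat fixed on the table, 200 mm (its x) by 110 mm (its y), 3 mm thick. Origin: centre of its underside
- glue: Bystander: squeeze bottle of glue, 54 mm diameter, 150 mm tall, upright. Origin: centre of its underside
- chip_jar: Bystander: lidded glass jar, 68 mm diameter, 80 mm tall. Origin: centre of its underside
- nippers: Bystander: tile nippers with red handles, lying, about 130 mm long, 16 mm high. Origin: centre of its underside
- frame: Bystander: flat square mosaic frame, 150 mm outside, 13 mm high. Origin: centre of its underside
- chip_tray: Bystander: clear tray of glass chips, 80 by 70 mm, 30 mm high. Origin: centre of its underside
- vial_a: Bystander: small capped glass vial, 26 mm diameter, 55 mm tall. Origin: centre of its underside
- vial_b: Bystander: small capped glass vial, 26 mm diameter, 55 mm tall. Origin: centre of its underside
There are look-alikes about, which are no part of the job. What is shaped like the spanner but purple or red is not meant.

How it is judged:
On the way, in this order (a step that is already met when the one before it is completed fails the run):
1. both prongs are in the ring's two holes (tips within 5 mm of their fully-in points), the ring not yet turned (holes within 4 mm of where they began) (((distance between prong_a and hole_a below 0.005 m and distance between prong_b and hole_b below 0.005 m) or (distance between prong_a and hole_b below 0.005 m and distance between prong_b and hole_a below 0.005 m)) and distance of hole_a from where it was at the start of the episode below 0.004 m), for 0.2 s.
2. the ring is home (within 0.08 rad) with both prongs still in its holes (((distance between prong_a and hole_a below 0.005 m and distance between prong_b and hole_b below 0.005 m) or (distance between prong_a and hole_b below 0.005 m and distance between prong_b and hole_a below 0.005 m)) and value of joint ring below 0.08 rad), for 0.2 s.
At the end, for the whole second after the job is handed in: The ring is within 0.08 rad of its stop, and the spanner lies at rest and released, prongs down (within 0.1 rad of level), on the cork mat, with its prongs and both of its ends inside the mat's edges (value of joint ring below 0.08 rad and x of prong_a in the frame of mat between -0.1 and 0.1 m and y of prong_a in the frame of mat between -0.055 and 0.055 m and x of prong_b in the frame of mat between -0.1 and 0.1 m and y of prong_b in the frame of mat between -0.055 and 0.055 m and x of head_end in the frame of mat between -0.1 and 0.1 m and y of head_end in the frame of mat between -0.055 and 0.055 m and x of tail_end in the frame of mat between -0.1 and 0.1 m and y of tail_end in the frame of mat between -0.055 and 0.055 m and angle between spanner's own z axis and vertical below 0.1 rad and z of spanner in the frame of mat below 0.008 m and linear speed of spanner below 0.02 m/s); the robot touches nothing.
It fails at once if the spanner is dropped or thrown (faster than 0.5 m/s out of the fingers) (linear speed of spanner above 0.5 m/s and contact force between the fingers and spanner below 0.1 N).
It fails at once if the bigger spanner or a bystander is moved by more than 20 mm or tipped over (distance of any of big_spanner, glue, chip_jar, nippers, frame, chip_tray, vial_a, vial_b from where it was at the start of the episode above 0.02 m or angle between any of glue, chip_jar, nippers, frame, chip_tray, vial_a, vial_b's own z axis and vertical above 0.4 rad).
It also fails if it takes over 56 s, if anything falls off the work surface, if the arm or the gripper's body presses on something with over 40 N, if the wrist force passes 120 N, or if a joint passes its speed limit or range.

## Working session

There is one attempt and no reset: what is moved stays moved. The work goes in short steps, Python scripts to look and compute and a tool call to move; the robot and the scene stay as the last step left them, time stands still between calls to the robot, and variables do not carry over. Pictures are saved under pics/ and viewed, at most 13 in all, crops included, and the job is handed in when it is done.

Besides the shell and the picture viewer there is one more tool, called after "Request:" as a command line: name --argument value ..., lists and objects as JSON in quotes. arm_command: Moves the arm, as the interface text tells. Its arguments: {"type":"object","properties":{"targets":{"type":"array"}},"required":["targets"]}

```bash
mkdir -p pics; ls
cat > h.py <<'E'
import numpy as np, cv2, pickle
from bench import robot
def snap(n):
    s=robot.snapshot(n); pickle.dump(s,open(f'pics/{n}.pkl','wb')); return s
def save(n,img): cv2.imwrite(f'pics/{n}.png',img[...,::-1])
def load(n): return pickle.load(open(f'pics/{n}.pkl','rb'))
def cloud(s):
    v,u=np.mgrid[:480,:640]; z=s['range_z']
    P=np.stack([(u-s['cx'])/s['fx']*z,(v-s['cy'])/s['fy']*z,z],-1)
    return P@s['T'][:3,:3].T+s['T'][:3,3]
def ray(s,uv,h):
    uv=np.atleast_2d(uv).astype(float)
    d=np.c_[(uv[:,0]-s['cx'])/s['fx'],(uv[:,1]-s['cy'])/s['fy'],np.ones(len(uv))]@s['T'][:3,:3].T
    o=s['T'][:3,3]; return o+d*((h-o[2])/d[:,2])[:,None]
E
python3 - <<'E'
from h import *
for n in('top','scene'):
    s=snap(n); save(n,s['color']); print(s['T'].round(3).tolist(),s['fx'],s['cx'],s['cy'])
print(robot.get_obs())
E
```

```text
pics
[[-0.02, -0.997, 0.079, 0.375], [-1.0, 0.02, -0.001, -0.031], [-0.001, -0.079, -0.997, 1.452], [0.0, 0.0, 0.0, 1.0]] 499.86437649204174 325.2154871561334 242.07921548578187
[[-0.322, 0.546, -0.773, 1.32], [0.947, 0.204, -0.25, 0.255], [0.021, -0.813, -0.582, 0.783], [0.0, 0.0, 0.0, 1.0]] 474.72377034874717 316.1985840814307 242.48144948583518
{'time': 0.1, 'joint_positions': array([-1.27509872e+00,  8.78734998e-02,  1.37209726e+00, -1.42963345e-05,
        1.68361596e+00, -1.03121960e-01]), 'qvel': array([-0.00164479, -0.00264347, -0.00325121, -0.00015715, -0.00038476,
       -0.00072393]), 'joint_torque': array([ 2.38374603e-03, -3.41252661e+01, -3.03301370e+01,  7.20275240e-02,
        3.04290396e-02, -9.18663818e-05]), 'tool_pos': array([ 0.21341505, -0.50636224,  0.20442836]), 'ee_rot': array([-3.13960771e+00, -1.91134980e-04,  3.98817779e-01]), 'wrist_force': array([-0.65780411, -0.58692627, -0.33304619]), 'wrist_torque': array([-0.03197829, -0.06820576,  0.01060916]), 'finger_force': 0.0, 'width': 0.09395803418686156}
```

View pics/top.png

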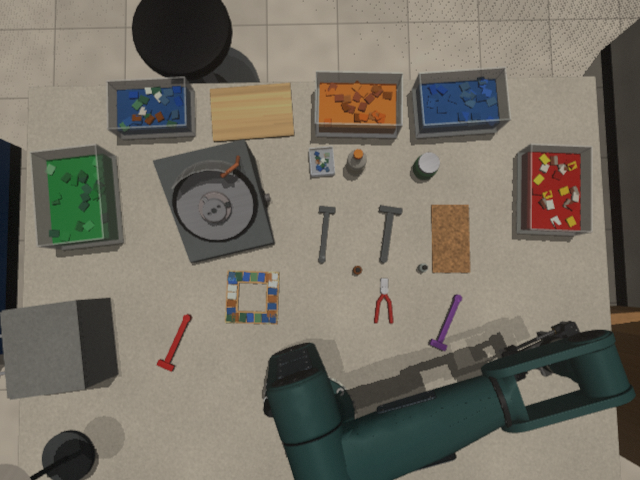

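View pics/scene.png

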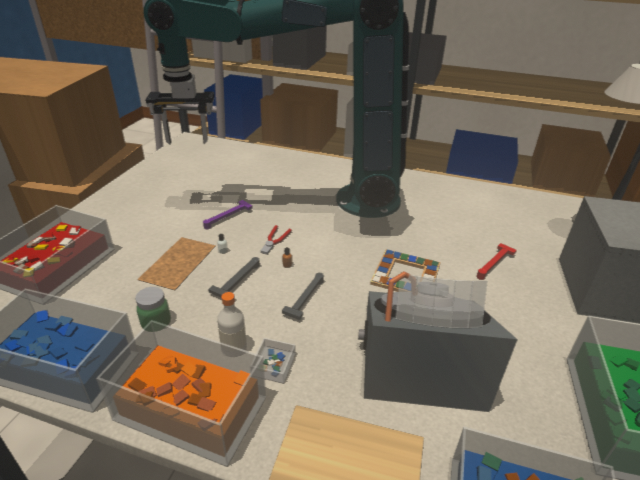

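The two pictures show these candidates for the spanner (top-view pixels):
- Dark T at (325,234), with the smaller head at (327,210).
- Dark T at (388,234), with the bigger head at (391,210).
- Purple T at (445,322), a decoy.
- Red T at (175,343), a decoy.

I choose (325,234). The lap is at (213,200) and the cork mat at (450,238). Next I measure.

Run:
```python
from h import *
s=load('top'); C=cloud(s); im=s['color'].astype(int)
hsv=cv2.cvtColor(s['color'],cv2.COLOR_RGB2HSV)
def blob(mask,box,h):
    m=np.zeros((480,640),np.uint8); x0,y0,x1,y1=box; m[y0:y1,x0:x1]=mask[y0:y1,x0:x1]
    c=max(cv2.findContours(m,0,1)[0],key=cv2.contourArea); r=cv2.minAreaRect(c)
    b=ray(s,cv2.boxPoints(r),h); return c,r,b
dark=(im.max(-1)<105)
for box in((308,198,345,270),(370,198,408,270)):
    c,r,b=blob(dark,box,.022); print('T',r,b.round(4)[:,:2].tolist())
    m=cv2.drawContours(np.zeros((480,640),np.uint8),[c],-1,1,-1)
    ys,xs=np.nonzero(m); print('z',np.median(C[ys,xs,2]))
    P=ray(s,np.c_[xs,ys],.022)[:,:2]; mu=P.mean(0); w,v=np.linalg.eigh(np.cov((P-mu).T)); print('c',mu,'ax',v[:,1])
    d=v[:,1]*np.sign(v[0,1]); t=(P-mu)@d; q=(P-mu)@np.array([-d[1],d[0]])
    print('len',t.min(),t.max(),'width/bin',[(round(a,3),round(np.ptp(q[(t>=a)&(t<a+.01)]),4)) for a in np.arange(-.09,.09,.01) if ((t>=a)&(t<a+.01)).any()])
cork=(hsv[...,0]>5)&(hsv[...,0]<20)&(hsv[...,1]>100)
c,r,b=blob(cork,(420,195,480,285),.003); print('mat',b.round(4)[:,:2].tolist(),b.mean(0),np.linalg.norm(b[0]-b[1]),np.linalg.norm(b[1]-b[2]))
# lap top plane
box=C[130:270,145:285].reshape(-1,3); 
sel=box[(box[:,2]>.04)&(box[:,2]<.22)]
best=None; rng=np.random.default_rng(0)
for _ in range(800):
    p=sel[rng.choice(len(sel),3,False)]; n=np.cross(p[1]-p[0],p[2]-p[0]); 
    if np.linalg.norm(n)<1e-6: continue
    n/=np.linalg.norm(n); n*=np.sign(n[2])
    if abs(n[2]-.866)>.03: continue
    k=abs((sel-p[0])@n)<.003
    if best is None or k.sum()>best.sum(): best=k
q=sel[best]; mu=q.mean(0); n=np.linalg.svd(q-mu,full_matrices=False)[2][2]; n*=np.sign(n[2]); print('plane',mu,n,len(q),len(sel))
h=(sel-mu)@n; print(np.histogram(h,bins=np.arange(-.05,.09,.005)))
for f,(a,b0,c0,d) in {'top':(140,130,290,270),'scene':(340,250,520,420)}.items():
    I=load(f)['color'][b0:d,a:c0]; save(f+'_lap',cv2.resize(I,None,fx=4,fy=4,interpolation=2)[:600,:800])
I=s['color'][195:275,300:410]; save('cand',cv2.resize(I,None,fx=6,fy=6,interpolation=2))
```

```text
T ((326.0, 234.5), (57.0, 16.0), 90.0) [[0.593, -0.013], [0.5921, -0.0592], [0.4276, -0.0557], [0.4285, -0.0099]]
z 0.020448845859995624
c [ 0.52220243 -0.02972964] ax [-0.99206928  0.12569226]
len -0.0947971181721842 0.07016596793799734 width/bin [(np.float64(-0.09), np.float64(0.0205)), (np.float64(-0.08), np.float64(0.0152)), (np.float64(-0.07), np.float64(0.0177)), (np.float64(-0.06), np.float64(0.0149)), (np.float64(-0.05), np.float64(0.0146)), (np.float64(-0.04), np.float64(0.0123)), (np.float64(-0.03), np.float64(0.0149)), (np.float64(-0.02), np.float64(0.0149)), (np.float64(-0.01), np.float64(0.0152)), (np.float64(-0.0), np.float64(0.0152)), (np.float64(0.01), np.float64(0.0172)), (np.float64(0.02), np.float64(0.0152)), (np.float64(0.03), np.float64(0.0149)), (np.float64(0.04), np.float64(0.0404)), (np.float64(0.05), np.float64(0.0462)), (np.float64(0.06), np.float64(0.044)), (np.float64(0.07), np.float64(0.029))]
T ((386.0855712890625, 234.76283264160156), (23.042217254638672, 57.35831069946289), 8.530765533447266) [[0.4301, -0.16], [0.5934, -0.189], [0.5821, -0.2544], [0.41
[... 1085 characters left out ...]
,   16,   23,  217, 2153, 1977,
        523,  650, 2227,  613,   56,  173,  175,   59,   78,  265,  109,
          1,    0,    0,    0,    0,    0]), array([-5.00000000e-02, -4.50000000e-02, -4.00000000e-02, -3.50000000e-02,
       -3.00000000e-02, -2.50000000e-02, -2.00000000e-02, -1.50000000e-02,
       -1.00000000e-02, -5.00000000e-03, -2.77555756e-17,  5.00000000e-03,
        1.00000000e-02,  1.50000000e-02,  2.00000000e-02,  2.50000000e-02,
        3.00000000e-02,  3.50000000e-02,  4.00000000e-02,  4.50000000e-02,
        5.00000000e-02,  5.50000000e-02,  6.00000000e-02,  6.50000000e-02,
        7.00000000e-02,  7.50000000e-02,  8.00000000e-02,  8.50000000e-02,
        9.00000000e-02]))
```

View pics/top_lap.png

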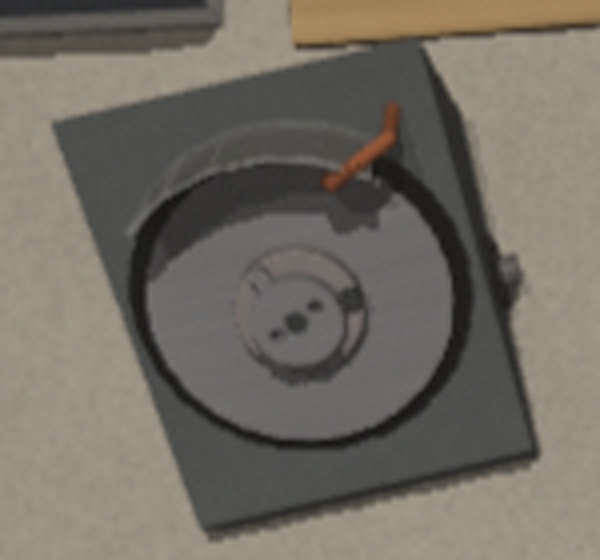

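View pics/cand.png

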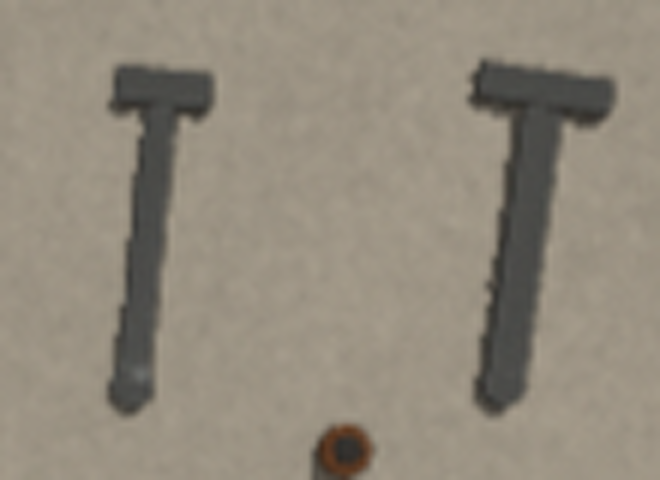

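The crop confirms the left T is the smaller one: crossbar about 46 mm against 64 mm, bar about 15 mm against 21 mm. In the lap crop the ring's holes are at (275,335) and (315,305), with the centre at (297,322). The holes lie about 115° anticlockwise of uphill. Now exact poses.

Run:
```python
from h import *
s=load('top'); C=cloud(s); im=s['color'].astype(int)
m=np.zeros((480,640),np.uint8); m[198:270,308:345]=(im.max(-1)<105)[198:270,308:345]
ys,xs=np.nonzero(m); P=ray(s,np.c_[xs,ys],.022)[:,:2]
k=(P[:,0]<.555)&(P[:,0]>.455); a=np.polyfit(P[k,0],P[k,1],1); d=np.array([1,a[0]]);d/=np.linalg.norm(d)
t=P@d; o=np.array([0,a[1]]); print('yaw',np.degrees(np.arctan(a[0])),'range',t.min(),t.max())
t0=(t-(o@d)); c=o+d*((t0.min()+t0.max())/2+.001); print('spanner origin',c)
# lap corners
c4=np.array([[55,123],[420,42],[538,453],[208,530]])/4+[140,130]
up=ray(s,c4[:2],.2)[:,:2]; lo=ray(s,c4[2:],.05)[:,:2]
print('up',up,'lo',lo,np.linalg.norm(up[0]-up[1]),np.linalg.norm(lo[0]-lo[1]),np.linalg.norm(up[0]-lo[1]))
e=(up[0]-up[1])+(lo[1]-lo[0]); yaw=np.arctan2(-e[0],e[1]); L=np.r_[up,lo].mean(0); print('lap',L,'yaw',np.degrees(yaw))
X=np.array([np.cos(yaw),np.sin(yaw),0]);Y=np.array([-X[1],X[0],0]); n=-.5*X+[0,0,.866]; U=.866*X+[0,0,.5]
F=np.r_[L,0]-.027*X+[0,0,.172]; print('face',F,'n',n)
pts=np.array([[275,335],[315,305],[297,322]])/4+[140,130]
def onplane(uv,p0):
    D=np.r_[(uv[0]-s['cx'])/s['fx'],(uv[1]-s['cy'])/s['fy'],1]@s['T'][:3,:3].T; O=s['T'][:3,3]
    return O+D*((p0-O)@n)/(D@n)
Q=[onplane(p,F) for p in pts]
for q in Q: print((q-F)@U,(q-F)@Y,q)
h=Q[0]-Q[1]; print('line deg',np.degrees(np.arctan2(h@Y,h@U)),np.linalg.norm(h), 'mid',(Q[0]+Q[1])/2)
pu=np.round(pts[2]).astype(int); print('depth pts',[((C[v,u]-F)@n).round(4) for v in range(208,214) for u in range(211,218)])
print(robot.snapshot('wrist')['T_tool_cam'].round(3).tolist())
```

```text
yaw -7.236467226936526 range 0.42699011203178827 0.5919594809344163
spanner origin [ 0.51096673 -0.02840519]
up [[0.69038391 0.40086637]
 [0.73833047 0.16814115]] lo [[0.48545841 0.11101515]
 [0.43587695 0.34307181]] 0.23761292351858634 0.23729436354944372 0.26098659882580716
lap [0.58751244 0.25577362] yaw 11.850784398814689
face [0.56108792 0.25022881 0.172     ] n [-0.48934287 -0.1026818   0.866     ]
-0.0019679441973217116 0.01824082768623996 [0.55567393 0.26773084 0.17101598]
0.011838925046576498 -0.012219180644151728 [0.57363172 0.24037565 0.17791972]
0.003325792884531354 0.0021437880740637874 [0.56346654 0.2529184  0.17366297]
line deg 114.38376859745485 0.03344323749099053 mid [0.56465283 0.25405325 0.17446785]
depth pts [np.float64(0.0026), np.float64(-0.001), np.float64(-0.0027), np.float64(-0.001), np.float64(0.0004), np.float64(-0.002), np.float64(-0.0016), np.float64(-0.0064), np.float64(-0.0041), np.float64(-0.0043), np.float64(0.0027), np.float64(0.0011), np.float64(0.0029), np.float64(-0.0005), np.float64(-0.0027), np.float64(-0.0014), np.float64(-0.0019), np.float64(-0.0034), np.float64(-0.0007), np.float64(-0.0036), np.float64(-0.0006), np.float64(-0.0016), np.float64(-0.0042), np.float64(0.0029), np.float64(-0.0023), np.float64(-0.0019), np.float64(0.0006), np.float64(-0.0025), np.float64(-0.0019), np.float64(-0.0037), np.float64(-0.0012), np.float64(-0.0099), np.float64(0.0004), np.float64(-0.0021), np.float64(-0.0082), np.float64(-0.0051), np.float64(0.0015), np.float64(-0.0021), np.float64(0.0002), np.float64(-0.0026), np.float64(-0.0039), np.float64(0.0007)]
[[-0.0, -0.96, -0.279, 0.081], [1.0, 0.0, -0.0, 0.0], [0.0, -0.279, 0.96, -0.178], [0.0, 0.0, 0.0, 1.0]]
```

```bash
cat >> h.py <<'E'
from scipy.spatial.transform import Rotation as Ro
def cur():
    o=robot.get_obs(); return Ro.from_euler('xyz',o['ee_rot']).as_matrix(),np.array(o['tool_pos'])
def frame(x,z):
    z=np.array(z)/np.linalg.norm(z); x=np.array(x)-np.dot(x,z)*z; x/=np.linalg.norm(x); return np.c_[x,np.cross(z,x),z]
def go(Rt,pt,R=None,p=None):
    if R is None: R,p=cur()
    print('turn',np.degrees(Ro.from_matrix(R.T@Rt).as_rotvec()).round(2),'shift',((np.array(pt)-p)@R*1000).round(1))
def rowpose(row,R,p): return R@Ro.from_rotvec(np.radians(row[:3])).as_matrix(), p+R@np.array(row[3:6])/1000
def yawv(d): return np.array([np.cos(np.radians(d)),np.sin(np.radians(d)),0])
def fish(s,uv,R,p):  # wrist pixel -> origin, direction (world)
    uv=np.atleast_2d(uv).astype(float); a=(uv[:,0]-s['cx'])/s['fx'];b=(uv[:,1]-s['cy'])/s['fy']; r=np.hypot(a,b)+1e-12
    d=np.c_[np.sin(r)*a/r,np.sin(r)*b/r,np.cos(r)]; T=s['T_tool_cam']
    return p+R@T[:3,3], d@T[:3,:3].T@R.T
def hit(o,d,p0,n): return o+d*(((p0-o)@n)/(d@n))[:,None]
E
python3 - <<'E'
from h import *
h=yawv(-7.2); go(frame(-h,[0,0,-1]),np.array([.511,-.0284,.15])+.005*h)
E
```

```text
turn [-2.0000e-02 -1.2000e-01 -1.4995e+02] shift [ 464.1 -322.4   55.2]
```

Request:
arm_command --targets '[0, 0, -150, 464, -322, 55, -1, 0, 0, -150, 464, -322, 55, -1, 0, 0, -150, 464, -322, 55, -1, 0, 0, -150, 464, -322, 55, -1, 0, 0, -150, 464, -322, 55, -1, 0, 0, -150, 464, -322, 55, -1, 0, 0, -150, 464, -322, 55, -1, 0, 0, -150, 464, -322, 55, -1, 0, 0, -150, 464, -322, 55, -1, 0, 0, -150, 464, -322, 55, -1, 0, 0, -150, 464, -322, 55, -1, 0, 0, -150, 464, -322, 55, -1, 0, 0, -150, 464, -322, 55, -1, 0, 0, -150, 464, -322, 55, -1, 0, 0, -150, 464, -322, 55, -1, 0, 0, -150, 464, -322, 55, -1, 0, 0, -150, 464, -322, 55, -1, 0, 0, -150, 464, -322, 55, -1, 0, 0, -150, 464, -322, 55, -1, 0, 0, -150, 464, -322, 55, -1]'

```text
time: 2.15
tool_pos: [0.516, -0.0299, 0.1502]
ee_rot: [-3.142, -0.001, 3.015]
wrist_force: [0.3, 0.3, 0.4]
width: 0.094
finger_force: 0.0
```

Run:
```python
from h import *
R,p=cur(); s=snap('wrist'); save('w1',s['color']); print(p,robot.get_obs()['joint_positions'].round(2),robot.get_obs()['time'],s['fx'],s['cx'],s['cy'])
h=yawv(-7.2); go(frame(-h,[0,0,-1]),np.array([.511,-.0284,.15])+.005*h)
pickle.dump((R,p),open('pics/w1pose.pkl','wb'))
```

```text
[ 0.51595834 -0.02993186  0.15021093] [-0.17  0.03  1.54 -0.    1.57 -1.61] 2.2 371.64829954431775 321.2046248451652 243.87558585018465
turn [-0.   -0.02 -0.02] shift [0.1 0.9 0.3]
```

View pics/w1.png

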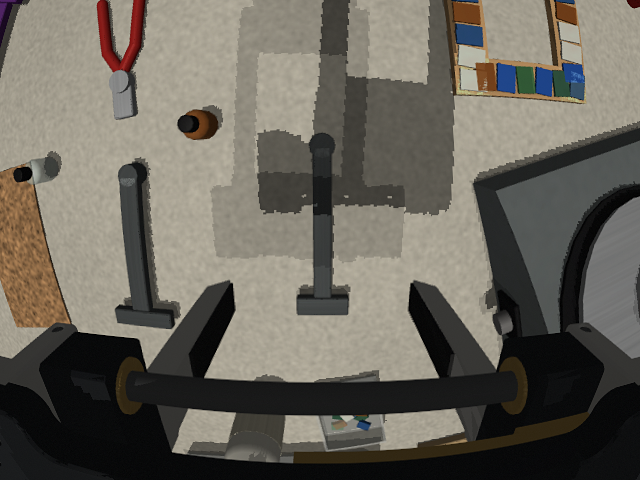

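The wrist view shows the spanner centred between the open fingers: tail boss at (322,145), crossbar at (323,300). The bar is clear of shadow in rows 215–285. I refine its axis there.

Run:
```python
from h import *
s=load('wrist'); R,p=pickle.load(open('pics/w1pose.pkl','rb')); im=s['color'].max(-1)
n=np.array([0,0,1.]); mid=[]
for v in range(222,286,6):
    u=np.nonzero(im[v,295:350]<100)[0]+295; mid.append([(u.min()+u.max())/2,v]); print(v,u.min(),u.max(),im[v,322])
o,d=fish(s,mid,R,p); P=hit(o,d,np.array([0,0,.022]),n)
a=np.polyfit(P[:,0],P[:,1],1); print('yaw',np.degrees(np.arctan(a[0])),'y at .516',np.polyval(a,.516))
print([(v,int(im[v,310])) for v in range(284,320,2)],[(v,int(im[v,322])) for v in range(126,160,3)])
o,d=fish(s,[[323,294],[297,300],[348,299],[322,134]],R,p); print(hit(o,d,np.array([0,0,.022]),n))
```

```text
222 313 333 61
228 313 332 61
234 313 333 61
240 313 333 61
246 313 332 60
252 313 333 59
258 313 331 60
264 313 331 58
270 314 333 71
276 314 331 70
282 314 331 70
yaw -7.454701071531648 y at .516 -0.028895068518496707
[(284, 179), (286, 91), (288, 67), (290, 71), (292, 72), (294, 37), (296, 20), (298, 39), (300, 74), (302, 77), (304, 72), (306, 72), (308, 69), (310, 69), (312, 69), (314, 62), (316, 168), (318, 169)] [(126, 96), (129, 96), (132, 72), (135, 41), (138, 40), (141, 40), (144, 40), (147, 39), (150, 54), (153, 48), (156, 46), (159, 42)]
[[ 0.56957983 -0.03541618  0.022     ]
 [ 0.57260266 -0.05955406  0.022     ]
 [ 0.57745413 -0.01356896  0.022     ]
 [ 0.43060595 -0.01873851  0.022     ]]
```

Request:
arm_command --targets '[0, 0, 0, 0, 1, 40, -1, 0, 0, 0, 0, 1, 80, -1, 0, 0, 0, 0, 1, 115, -1, 0, 0, 0, 0, 1, 135, -1, 0, 0, 0, 0, 1, 144, -1, 0, 0, 0, 0, 1, 147, -1, 0, 0, 0, 0, 1, 147, -1, 0, 0, 0, 0, 1, 147, 1, 0, 0, 0, 0, 1, 147, 1, 0, 0, 0, 0, 1, 147, 1, 0, 0, 0, 0, 1, 147, 1, 0, 0, 0, 0, 1, 147, 1, 0, 0, 0, 0, 1, 147, 1, 0, 0, 0, 0, 1, 147, 1, 0, 0, 0, 0, 1, 147, 1]'

```text
time: 3.7
tool_pos: [0.5162, -0.029, 0.0034]
ee_rot: [-3.141, -0.0, 3.017]
wrist_force: [-0.3, 0.4, -0.7]
width: 0.0333
finger_force: 0.0
```

Request:
arm_command --targets '[0, 0, 0, 0, 0, 0, 1, 0, 0, 0, 0, 0, 0, 1, 0, 0, 0, 0, 0, 0, 1, 0, 0, 0, 0, 0, 0, 1, 0, 0, 0, 0, 0, 0, 1, 0, 0, 0, 0, 0, 0, 1]'

```text
time: 4.3
tool_pos: [0.5162, -0.029, 0.0035]
ee_rot: [-3.141, 0.0, 3.017]
wrist_force: [0.3, -0.6, -0.0]
width: 0.0158
finger_force: 30.0
```

```bash
cat >> h.py <<'E'
yl=np.radians(11.85); X=np.array([np.cos(yl),np.sin(yl),0]);Y=np.array([-X[1],X[0],0]); n=-.5*X+[0,0,.866]; U=.866*X+[0,0,.5]
F0=np.array([.563,.2525,.1735])
def hd(deg): return np.cos(np.radians(deg))*U+np.sin(np.radians(deg))*Y  # direction in ring plane
E
python3 - <<'E'
from h import *
H=hd(24.4); Rt=frame(-H,-n); pt=F0+.09*n+.06*H; print(pt); go(Rt,pt)
R,p=cur(); go(Rt,pt+[0,0,0],R,p+[0,0,.2]); print(np.degrees(Ro.from_matrix(Rt).as_euler('xyz')))
E
```

```text
[0.56017983 0.27723427 0.27876051]
turn [  1.44 -30.68 -42.38] shift [  -5.5  309.3 -275.3]
turn [  1.44 -30.68 -42.38] shift [ -5.5 309.3 -75.3]
[-166.58461928   27.08746502 -140.50396906]
```

Request:
arm_command --targets '[0, 0, 0, 0, 0, -5, 1, 0, 0, 0, 0, 0, -25, 1, 0, 0, 0, 0, 0, -60, 1, 0, 0, 0, 0, 0, -100, 1, 0, 0, 0, 0, 0, -140, 1, 0, 0, 0, 0, 0, -180, 1, 0, 0, 0, 0, 0, -220, 1, 0, 0, 0, 0, 0, -250, 1, 0.2, -5, -7, -1, 30, -275, 1, 0.4, -10, -14, -2, 70, -285, 1, 0.7, -15, -21, -3, 110, -285, 1, 1, -20, -28, -4, 150, -285, 1, 1.2, -26, -35, -5, 190, -285, 1, 1.4, -30.7, -42.4, -5, 230, -285, 1, 1.4, -30.7, -42.4, -5, 270, -280, 1, 1.4, -30.7, -42.4, -5, 300, -275, 1, 1.4, -30.7, -42.4, -5, 309, -275, 1, 1.4, -30.7, -42.4, -5, 309, -275, 1, 1.4, -30.7, -42.4, -5, 309, -275, 1, 1.4, -30.7, -42.4, -5, 309, -275, 1]'

```text
time: 6.3
tool_pos: [0.56, 0.2757, 0.2791]
ee_rot: [-2.907, 0.474, -2.453]
wrist_force: [-0.5, 0.5, -1.4]
width: 0.0156
finger_force: 30.0
```

Run:
```python
from h import *
R,p=cur(); s=snap('wrist'); save('w2',s['color']); print(p,robot.get_obs()['joint_positions'].round(2),robot.get_obs()['time'])
H=hd(24.4); go(frame(-H,-n),F0+.09*n+.06*H)
pickle.dump((R,p),open('pics/w2pose.pkl','wb'))
```

```text
[0.55997236 0.27567969 0.27907471] [ 0.43 -0.13  1.53 -0.12  1.23 -1.76] 6.35
turn [-0.04  0.04 -0.08] shift [-0.9  1.2  0.5]
```

View pics/w2.png

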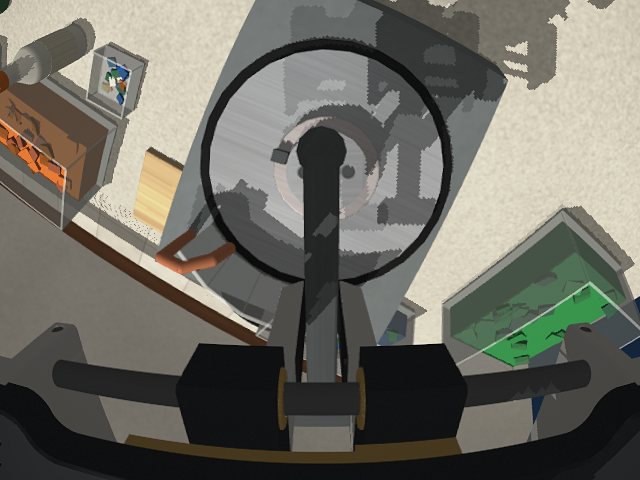

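The view shows the ring behind the spanner, holes at (303,171) and (348,172) and the tail boss at (322,150). I move 45 mm sideways so the ring is in the open.

Request:
arm_command --targets '[0, 0, 0, 0, -45, 0, 1, 0, 0, 0, 0, -45, 0, 1, 0, 0, 0, 0, -45, 0, 1, 0, 0, 0, 0, -45, 0, 1, 0, 0, 0, 0, -45, 0, 1]'

```text
time: 6.85
tool_pos: [0.5834, 0.2406, 0.2875]
ee_rot: [-2.908, 0.473, -2.452]
wrist_force: [-0.7, 0.3, -1.9]
width: 0.016
finger_force: 30.0
```

Run:
```python
from h import *
R,p=cur(); s=snap('wrist'); print(p)
pickle.dump((R,p),open('pics/w3pose.pkl','wb'))
save('w3',cv2.resize(s['color'][100:250,280:480],None,fx=4,fy=4,interpolation=cv2.INTER_CUBIC))
```

```text
[0.58337684 0.24055406 0.28750778]
```

View pics/w3.png

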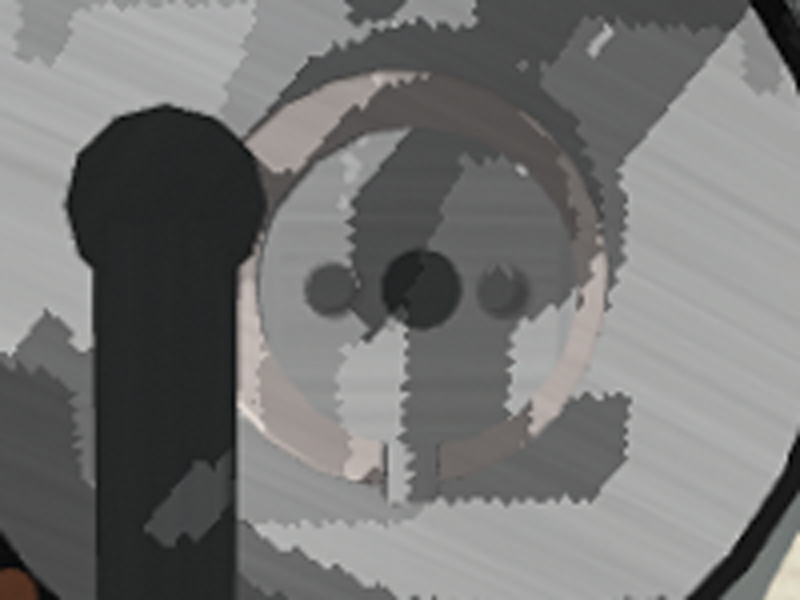

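Run:
```python
from h import *
s=load('wrist'); R,p=pickle.load(open('pics/w3pose.pkl','rb'))
px=np.array([[331,289],[503,292.5],[421,290]]); px=(px+.5)/4-.5+[280,100]
o,d=fish(s,px,R,p); P=hit(o,d,F0,n); h=P[0]-P[1]
print(P,'sp',np.linalg.norm(h),'ang',np.degrees(np.arctan2(h@Y,h@U))%180,'mid',(P[0]+P[1])/2)
R2,p2=pickle.load(open('pics/w2pose.pkl','rb')); o2,d2=fish(s,[[303,171.5],[348,172]],R2,p2); P2=hit(o2,d2,F0,n); print('w2',P2,(P2[0]+P2[1])/2)
# triangulate each hole over the two wrist views
for a,b in((d[0],d2[0]),(d[1],d2[1])):
    a=a/np.linalg.norm(a);b=b/np.linalg.norm(b); t=np.linalg.lstsq(np.c_[a,-b],o2-o,rcond=None)[0]; print('tri',(o+a*t[0]+o2+b*t[1])/2, np.linalg.norm(o+a*t[0]-o2-b*t[1]))
# mating top view at this plane: range in the wrist image
z=s['range_z']; print('range',np.median(z[165:180,372:380]),np.median(z[160:168,390:400]))
# spanner in tool frame
e=np.eye(3); o,d=fish(s,(np.array([[166,205],[166,104],[95,400],[236,400]])+.5)/4-.5+[280,100],e,np.zeros(3)); print('tool',hit(o,d,np.array([0,0,-.0185]),np.array([0,0,1.])))
uv=(376,172); a=(uv[0]-s['cx'])/s['fx'];b=(uv[1]-s['cy'])/s['fy'];r=np.hypot(a,b); q=np.r_[np.tan(r)*a/r,np.tan(r)*b/r,1]*np.median(z[165:180,372:380]); T=s['T_tool_cam']; w=R@(T[:3,:3]@q+T[:3,3])+p; print('face pt',w,(w-F0)@n)
```

```text
[[0.57094721 0.24132138 0.17666531]
 [0.55374107 0.26743631 0.17003901]
 [0.56196622 0.25480192 0.17318877]] sp 0.031967930373851004 ang 114.49050810852889 mid [0.56234414 0.25437884 0.17335216]
w2 [[0.57091039 0.24126448 0.17663776]
 [0.55366312 0.2681085  0.17007466]] [0.56228676 0.25468649 0.17335621]
tri [0.57086004 0.24126966 0.1767592 ] 6.977399977282961e-05
tri [0.55539255 0.26877186 0.16696581] 0.0003470954136086969
range 0.26673755 0.2652163
tool [[ 0.07709705  0.00022147 -0.0185    ]
 [ 0.0879935   0.00022336 -0.0185    ]
 [ 0.05585174 -0.0075297  -0.0185    ]
 [ 0.05584775  0.00785553 -0.0185    ]]
face pt [0.56646077 0.25000254 0.17285634] -0.0019944885762448305
```

```bash
cat >> h.py <<'E'
C0=np.array([.5623,.2544,.1734]); TP=np.array([-.0669,.0002,.0035])
def pose(ang,k,c=None):  # ang: hole-line angle; k: tips above ring face
    R=frame(-hd(ang-90),-n); return R,(C0 if c is None else c)+k*n-R@TP
def tips():
    R,p=cur(); m=p+R@TP-C0; h=-R[:,0]; print('tips U,Y,n mm',(np.array([m@U,m@Y,m@n])*1000).round(2),'ang',90+np.degrees(np.arctan2(h@Y,h@U)).round(2),'tilt',np.degrees(np.arccos(-R[:,2]@n)).round(2),'F',(robot.get_obs()['wrist_force']@np.c_[U,Y,n]).round(1),'t',robot.get_obs()['time'])
E
python3 - <<'E'
from h import *
tips(); go(*pose(114.45,.012))
E
```

```text
tips U,Y,n mm [133.28  10.16  86.43] ang 114.44 tilt 0.39 F [-0.5 -0.2 -0.1] t 6.9
turn [ 0.07  0.02 -0.01] shift [125.6  45.8  74.4]
```

Request:
arm_command --targets '[0, 0, 0, 30, 12, 0, 1, 0, 0, 0, 65, 25, 5, 1, 0, 0, 0, 100, 38, 20, 1, 0, 0, 0, 120, 45, 45, 1, 0, 0, 0, 125.6, 45.8, 65, 1, 0, 0, 0, 125.6, 45.8, 74, 1, 0, 0, 0, 125.6, 45.8, 74, 1, 0, 0, 0, 125.6, 45.8, 74, 1, 0, 0, 0, 125.6, 45.8, 74, 1]'

```text
time: 7.8
tool_pos: [0.5103, 0.2148, 0.1591]
ee_rot: [-2.907, 0.476, -2.451]
wrist_force: [-0.2, -0.4, -1.6]
width: 0.0157
finger_force: 30.0
```

Run:
```python
from h import *
tips(); go(*pose(114.45,.012)); 
R,p=cur(); s=snap('wrist'); t=snap('scene'); pickle.dump((R,p),open('pics/w4pose.pkl','wb'))
a=cv2.resize(s['color'][40:340,160:500],(680,600)); save('w4',a)
```

```text
tips U,Y,n mm [ 2.56 -0.27 13.91] ang 114.41 tilt 0.43 F [-1.  -0.4 -1.2] t 7.8
turn [-0.01  0.21 -0.04] shift [2.2 1.3 1.7]
```

View pics/w4.png

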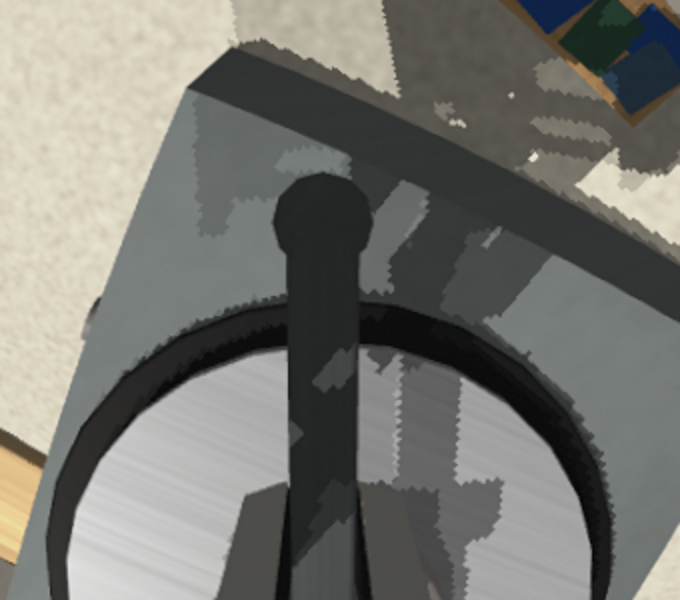

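The ring is hidden under the fingers here. The handle lies straight in the grip, with the boss at crop (323,215). I continue on measured poses and close in to 3 mm above the face.

Request:
arm_command --targets '[0, 0.2, 0, 2.2, 1.3, 4, 1, 0, 0.2, 0, 2.2, 1.3, 8, 1, 0, 0.2, 0, 2.2, 1.3, 10.7, 1, 0, 0.2, 0, 2.2, 1.3, 10.7, 1, 0, 0.2, 0, 2.2, 1.3, 10.7, 1, 0, 0.2, 0, 2.2, 1.3, 10.7, 1]'

```text
time: 8.5
tool_pos: [0.5123, 0.2151, 0.1465]
ee_rot: [-2.908, 0.47, -2.453]
wrist_force: [0.4, -0.0, -1.6]
width: 0.0156
finger_force: 30.0
```

Run:
```python
from h import *
tips(); go(*pose(114.45,.003));
```

```text
tips U,Y,n mm [-2.01 -0.35  1.49] ang 114.4 tilt 0.42 F [-0.5 -0.1 -1.6] t 8.5
turn [ 0.03 -0.16 -0.05] shift [-2.  -0.6 -1.3]
```

Run:
```python
from h import *
for i in range(6): robot.snapshot('top'); tips()
```

```text
tips U,Y,n mm [-1.91 -0.32  1.59] ang 114.41 tilt 0.41 F [-1.8  0.2 -0.3] t 8.55
tips U,Y,n mm [-1.89 -0.35  1.62] ang 114.4 tilt 0.41 F [-0.7  0.3 -1.4] t 8.6
tips U,Y,n mm [-1.93 -0.35  1.61] ang 114.4 tilt 0.41 F [-0.8  0.2 -1.1] t 8.65
tips U,Y,n mm [-1.94 -0.3   1.61] ang 114.41 tilt 0.41 F [-0.9 -0.2 -1.3] t 8.7
tips U,Y,n mm [-1.94 -0.34  1.61] ang 114.4 tilt 0.41 F [-0.9  0.3 -0.9] t 8.75
tips U,Y,n mm [-2.   -0.32  1.58] ang 114.41 tilt 0.41 F [-0.9 -0.1 -1. ] t 8.8
```

Request:
arm_command --targets '[0, -0.2, 0, -2, -0.6, -1, 1, 0, -0.2, 0, -2, -0.6, -1, 1, 0, -0.2, 0, -2, -0.6, -1, 1, 0, -0.2, 0, -2, -0.6, -1, 1, 0, -0.2, 0, -2, -0.6, -1, 1, 0, -0.2, 0, -2, -0.6, -1, 1, 0, -0.2, 0, -2, -0.6, -1, 1, 0, -0.2, 0, -2, -0.6, -1, 1]'

```text
time: 9.6
tool_pos: [0.5134, 0.2157, 0.1483]
ee_rot: [-2.908, 0.473, -2.452]
wrist_force: [-0.3, 0.4, -2.0]
width: 0.0156
finger_force: 30.0
```

Run:
```python
from h import *
tips(); go(*pose(114.45,-.010)); s=snap('scene')
save('s5',cv2.resize(s['color'][255:335,350:470],None,fx=6,fy=6,interpolation=cv2.INTER_CUBIC))
```

```text
tips U,Y,n mm [-0.01 -0.03  2.68] ang 114.41 tilt 0.38 F [-1.2  0.4 -1.7] t 9.6
turn [ 0.03  0.03 -0.04] shift [-0.  -0.  12.6]
```

View pics/s5.png

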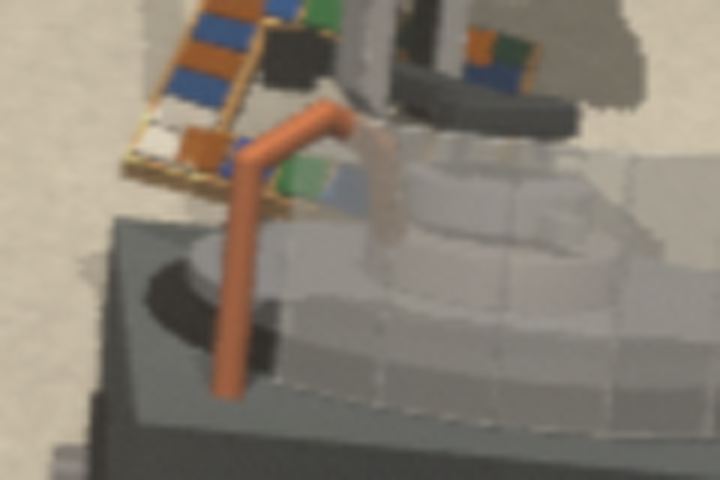

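The scene crop shows the head, crop (400–580, 75–135), level with and just above the ring. I insert gently, first 6 mm.

Request:
arm_command --targets '[0, 0, 0, 0, 0, 1.5, 1, 0, 0, 0, 0, 0, 3, 1, 0, 0, 0, 0, 0, 4.5, 1, 0, 0, 0, 0, 0, 6, 1, 0, 0, 0, 0, 0, 6, 1, 0, 0, 0, 0, 0, 6, 1]'

```text
time: 10.25
tool_pos: [0.5164, 0.2163, 0.143]
ee_rot: [-2.908, 0.473, -2.452]
wrist_force: [-0.5, 0.2, -1.6]
width: 0.0158
finger_force: 30.0
```

Run:
```python
from h import *
tips()
```

```text
tips U,Y,n mm [-0.04 -0.06 -3.39] ang 114.41 tilt 0.38 F [-1.2  0.3 -1.2] t 10.25
```

Request:
arm_command --targets '[0, 0, 0, 0, 0, 1.5, 1, 0, 0, 0, 0, 0, 3, 1, 0, 0, 0, 0, 0, 4.5, 1, 0, 0, 0, 0, 0, 5.5, 1, 0, 0, 0, 0, 0, 5.5, 1, 0, 0, 0, 0, 0, 5.5, 1]'

```text
time: 10.85
tool_pos: [0.5191, 0.2168, 0.1383]
ee_rot: [-2.908, 0.473, -2.452]
wrist_force: [0.5, -0.7, -1.1]
width: 0.0163
finger_force: 30.0
```

Run:
```python
from h import *
tips(); print(robot.get_obs()['wrist_torque'])
```

```text
tips U,Y,n mm [-0.01 -0.07 -8.85] ang 114.41 tilt 0.38 F [-0.3 -0.8 -1.1] t 10.85
[0.07801102 0.28684171 0.0435243 ]
```

Request:
arm_command --targets '[0, 0, 0, 0, 0, 0.8, 1, 0, 0, 0, 0, 0, 1.6, 1, 0, 0, 0, 0, 0, 1.6, 1, 0, 0, 0, 0, 0, 1.6, 1, 0, 0, 0, 0, 0, 1.6, 1]'

```text
time: 11.35
tool_pos: [0.5199, 0.217, 0.137]
ee_rot: [-2.908, 0.473, -2.452]
wrist_force: [0.2, -0.3, -0.5]
width: 0.0157
finger_force: 30.0
```

Run:
```python
from h import *
tips(); print(robot.get_obs()['wrist_torque'])
```

```text
tips U,Y,n mm [  0.05  -0.02 -10.36] ang 114.41 tilt 0.38 F [-0.2 -0.3 -0.5] t 11.35
[0.04895557 0.27064111 0.05066254]
```

Request:
arm_command --targets '[0, 0, 0, 0, 0, 0.8, 1, 0, 0, 0, 0, 0, 1.5, 1, 0, 0, 0, 0, 0, 1.5, 1, 0, 0, 0, 0, 0, 1.5, 1, 0, 0, 0, 0, 0, 1.5, 1]'

```text
time: 11.85
tool_pos: [0.5206, 0.2172, 0.1357]
ee_rot: [-2.908, 0.473, -2.452]
wrist_force: [0.9, 0.1, -1.8]
width: 0.0156
finger_force: 30.0
```

Run:
```python
from h import *
tips(); print(robot.get_obs()['wrist_torque'])
```

```text
tips U,Y,n mm [  0.04  -0.03 -11.9 ] ang 114.41 tilt 0.38 F [-0.1 -0.1 -2. ] t 11.85
[0.026987   0.2375814  0.01442591]
```

Request:
arm_command --targets '[0, 0, 0, 0, 0, 0.7, 1, 0, 0, 0, 0, 0, 1.3, 1, 0, 0, 0, 0, 0, 1.3, 1, 0, 0, 0, 0, 0, 1.3, 1, 0, 0, 0, 0, 0, 1.3, 1]'

```text
time: 12.35
tool_pos: [0.5212, 0.2173, 0.1348]
ee_rot: [-2.908, 0.473, -2.452]
wrist_force: [-4.0, -2.9, 2.1]
width: 0.0157
finger_force: 30.0
```

Run:
```python
from h import *
tips(); print(robot.get_obs()['wrist_torque'])
```

```text
tips U,Y,n mm [  0.08  -0.05 -12.9 ] ang 114.41 tilt 0.38 F [-2.9 -2.   4.1] t 12.35
[-0.07024692  0.4403653  -0.0536553 ]
```

Contact is at about −12.5 mm and entry was free, so the prongs are seated. Next I work out the arc about the ring axis in tool coordinates.

```bash
python3 -c "
import numpy as np
for t in range(4,77,4):
    a=np.radians(t); print(t,round(-66.9*(1-np.cos(a)),1),round(66.9*np.sin(a),1))"
```

```text
4 -0.2 4.7
8 -0.7 9.3
12 -1.5 13.9
16 -2.6 18.4
20 -4.0 22.9
24 -5.8 27.2
28 -7.8 31.4
32 -10.2 35.5
36 -12.8 39.3
40 -15.7 43.0
44 -18.8 46.5
48 -22.1 49.7
52 -25.7 52.7
56 -29.5 55.5
60 -33.4 57.9
64 -37.6 60.1
68 -41.8 62.0
72 -46.2 63.6
76 -50.7 64.9
```

Request:
arm_command --targets '[0, 0, 4, -0.2, 4.7, -0.4, 1, 0, 0, 8, -0.7, 9.3, -0.4, 1, 0, 0, 12, -1.5, 13.9, -0.4, 1, 0, 0, 16, -2.6, 18.4, -0.4, 1, 0, 0, 20, -4, 22.9, -0.4, 1, 0, 0, 20, -4, 22.9, -0.4, 1, 0, 0, 20, -4, 22.9, -0.4, 1]'

```text
time: 13.05
tool_pos: [0.5112, 0.2382, 0.1319]
ee_rot: [-3.098, 0.522, -2.846]
wrist_force: [-4.7, -2.3, 2.8]
width: 0.0157
finger_force: 30.0
```

Run:
```python
from h import *
tips(); print(robot.get_obs()['wrist_torque'],robot.get_obs()['joint_positions'].round(2))
```

```text
tips U,Y,n mm [ -0.28  -0.04 -12.78] ang 94.42 tilt 0.38 F [-2.9 -1.3  5. ] t 13.05
[-0.13425517  0.51215514 -0.10889037] [ 0.39 -0.21  1.89 -0.11  0.95 -1.42]
```

Request:
arm_command --targets '[0, 0, 4, -0.2, 4.7, 0, 1, 0, 0, 8, -0.7, 9.3, 0, 1, 0, 0, 12, -1.5, 13.9, 0, 1, 0, 0, 16, -2.6, 18.4, 0, 1, 0, 0, 20, -4, 22.9, 0, 1, 0, 0, 24, -5.8, 27.2, 0, 1, 0, 0, 28, -7.8, 31.4, 0, 1, 0, 0, 32, -10.2, 35.5, 0, 1, 0, 0, 36, -12.8, 39.3, 0, 1, 0, 0, 40, -15.7, 43, 0, 1, 0, 0, 44, -18.8, 46.5, 0, 1, 0, 0, 48, -22.1, 49.7, 0, 1, 0, 0, 52, -25.7, 52.7, 0, 1, 0, 0, 52, -25.7, 52.7, 0, 1, 0, 0, 52, -25.7, 52.7, 0, 1]'

```text
time: 14.55
tool_pos: [0.5176, 0.2965, 0.1426]
ee_rot: [2.738, 0.341, 2.448]
wrist_force: [-6.1, 1.1, 2.2]
width: 0.0157
finger_force: 30.0
```

Run:
```python
from h import *
tips(); print(robot.get_obs()['wrist_torque']@n)
```

```text
tips U,Y,n mm [ -0.53   1.07 -12.83] ang 42.39 tilt 0.42 F [-3.8  2.3  4.8] t 14.55
-0.009428712583790046
```

Run:
```python
from h import *
for a in (40,37,34,31): print(a); go(*pose(a,-.0128))
```

```text
40
turn [ 0.05 -0.16  2.39] shift [-1.2  2.5  0.2]
37
turn [ 0.05 -0.16  5.39] shift [-1.4  6.   0.2]
34
turn [ 0.04 -0.16  8.39] shift [-1.8  9.4  0.2]
31
turn [ 0.04 -0.17 11.39] shift [-2.4 12.9  0.2]
```

Request:
arm_command --targets '[0, 0, 1.2, -0.6, 1.2, 0, 1, 0, 0, 2.4, -1.2, 2.5, 0, 1, 0, 0, 4, -1.3, 4.3, 0, 1, 0, 0, 5.4, -1.4, 6, 0, 1, 0, 0, 7, -1.6, 7.7, 0, 1, 0, 0, 8.4, -1.8, 9.4, 0, 1, 0, 0, 8.4, -1.8, 9.4, 0, 1, 0, 0, 8.4, -1.8, 9.4, 0, 1]'

```text
time: 15.35
tool_pos: [0.5228, 0.3036, 0.1463]
ee_rot: [2.695, 0.279, 2.308]
wrist_force: [-9.0, 3.5, 2.5]
width: 0.0157
finger_force: 30.0
```

Run:
```python
from h import *
tips(); print(robot.get_obs()['wrist_torque']@n)
for a in (31,29,27): print(a); go(*pose(a,-.0128))
```

```text
tips U,Y,n mm [ -0.76   0.92 -13.02] ang 33.98 tilt 0.48 F [-5.8  5.3  6.2] t 15.35
0.06749348760381746
31
turn [ 0.03 -0.29  2.98] shift [-1.2  3.6  0.1]
29
turn [ 0.02 -0.29  4.98] shift [-1.4  5.9  0.1]
27
turn [ 0.02 -0.29  6.98] shift [-1.6  8.3  0.1]
```

Request:
arm_command --targets '[0, 0, 1, -0.4, 1.2, 0, 1, 0, 0, 2, -0.8, 2.4, 0, 1, 0, 0, 3, -1.2, 3.6, 0, 1, 0, 0, 4, -1.3, 4.8, 0, 1, 0, 0, 5, -1.4, 5.9, 0, 1, 0, 0, 5, -1.4, 5.9, 0, 1, 0, 0, 5, -1.4, 5.9, 0, 1]'

```text
time: 16.05
tool_pos: [0.5264, 0.3076, 0.1488]
ee_rot: [2.675, 0.238, 2.228]
wrist_force: [-10.3, 4.7, 1.5]
width: 0.0155
finger_force: 30.0
```

```bash
cat >> h.py <<'E'
def mom():
    R,p=cur(); o=robot.get_obs(); print('M',n@(np.cross(p-C0,o['wrist_force'])+o['wrist_torque']))
E
python3 - <<'E'
from h import *
tips(); print(robot.get_obs()['wrist_torque']@n); mom()
for a in (27,25): print(a); go(*pose(a,-.0128))
s=snap('wrist'); R,p=cur(); pickle.dump((R,p),open('pics/w6pose.pkl','wb'))
E
```

```text
tips U,Y,n mm [ -0.74   0.99 -13.17] ang 28.97 tilt 0.56 F [-7.2  6.7  5.8] t 16.05
0.11186250328014255
M 0.3151609370312122
27
turn [-0.   -0.41  1.97] shift [-1.2  2.5  0.1]
25
turn [-0.01 -0.41  3.97] shift [-1.3  4.8  0.1]
```

Request:
arm_command --targets '[0, 0, 1, -0.2, 1.2, 0, 1, 0, 0, 2, -0.4, 2.4, 0, 1, 0, 0, 2, -0.4, 2.4, 0, 1, 0, 0, 2, -0.4, 2.4, 0, 1, 0, 0, 2, -0.4, 2.4, 0, 1]'

```text
time: 16.6
tool_pos: [0.5274, 0.3086, 0.1493]
ee_rot: [2.669, 0.222, 2.197]
wrist_force: [-11.5, 3.9, 2.4]
width: 0.0156
finger_force: 30.1
```

Run:
```python
from h import *
tips(); mom()
s=snap('wrist'); R,p=cur(); pickle.dump((R,p),open('pics/w6pose.pkl','wb')); save('w6',cv2.resize(s['color'][40:340,160:500],(680,600)))
```

```text
tips U,Y,n mm [ -1.43   0.69 -13.36] ang 27.020000000000003 tilt 0.6 F [-7.8  6.1  7.3] t 16.6
M 0.602977501640663
```

The moment jumped from 0.32 to 0.60 N m over 2°, so the ring is against its stop. I back off 5°, to the middle of the play, and lift out along the spindle.

Request:
arm_command --targets '[0, 0, -2, 0, -2.3, 0, 1, 0, 0, -4, 0, -4.7, 0, 1, 0, 0, -5, 0.2, -5.8, 0, 1, 0, 0, -5, 0.2, -5.8, 0, 1, 0, 0, -5, 0.2, -5.8, 0, 1]'

```text
time: 17.15
tool_pos: [0.5252, 0.3049, 0.1479]
ee_rot: [2.685, 0.263, 2.276]
wrist_force: [-7.3, 4.3, 2.1]
width: 0.0158
finger_force: 30.0
```

Run:
```python
from h import *
tips(); mom(); go(*pose(32,0.06))
```

```text
tips U,Y,n mm [  0.41   0.45 -13.  ] ang 31.979999999999997 tilt 0.49 F [-4.3  5.7  4.9] t 17.15
M 0.12394259022143884
turn [ 0.1  -0.29 -0.02] shift [  0.2  -0.5 -72.7]
```

Request:
arm_command --targets '[0, 0, 0, 0.8, 0, 0, 1, 0, 0, 0, 0.8, 0, -3, 1, 0, 0, 0, 0.8, 0, -7, 1, 0, 0, 0, 0.8, 0, -11, 1, 0, 0, 0, 0.8, 0, -15, 1, 0, 0, 0, 0.8, 0, -22, 1, 0, 0, 0, 0.8, 0, -40, 1, 0, 0, 0, 0.8, 0, -65, 1, 0, 0, 0, 0, 0, -90, 1, 0, 0, 0, 0, 0, -90, 1, 0, 0, 0, 0, 0, -90, 1]'

```text
time: 18.25
tool_pos: [0.4829, 0.2934, 0.2271]
ee_rot: [2.684, 0.268, 2.273]
wrist_force: [0.3, -0.3, -2.1]
width: 0.0155
finger_force: 30.0
```

Run:
```python
from h import *
tips(); print(robot.get_obs()['width'])
# ring-view pose: ring under the camera, beside the handle
R,p=cur(); pt=C0+.10*n-R@np.array([.06,.045,0]); go(R,pt); print(pt)
s=snap('top'); px=np.array([[297,322]])/4+[140,130]
save('t7',cv2.resize(s['color'][190:230,190:240],None,fx=12,fy=12,interpolation=cv2.INTER_CUBIC))
```

```text
tips U,Y,n mm [ 2.07 -2.19 77.84] ang 31.979999999999997 tilt 0.4 F [-0.8 -0.4 -1.9] t 18.25
0.015484948709000955
turn [0. 0. 0.] shift [-123.9  -45.3  -18.7]
[0.52333548 0.16987004 0.2567305 ]
```

Request:
arm_command --targets '[0, 0, 0, 0, -20, -19, 1, 0, 0, 0, -40, -40, -19, 1, 0, 0, 0, -80, -45, -19, 1, 0, 0, 0, -124, -45, -19, 1, 0, 0, 0, -124, -45, -19, 1, 0, 0, 0, -124, -45, -19, 1, 0, 0, 0, -124, -45, -19, 1]'

```text
time: 19.0
tool_pos: [0.5224, 0.1705, 0.2542]
ee_rot: [2.689, 0.266, 2.275]
wrist_force: [0.5, 0.8, -1.2]
width: 0.0154
finger_force: 30.0
```

Run:
```python
from h import *
R,p=cur(); s=snap('wrist'); pickle.dump((R,p),open('pics/w8pose.pkl','wb'))
T=s['T_tool_cam']; q=T[:3,:3].T@(R.T@(C0-.0025*n-p)-T[:3,3]); th=np.arctan2(np.hypot(q[0],q[1]),q[2]); f=s['fx']*th/np.hypot(q[0],q[1]); u,v=int(s['cx']+f*q[0]),int(s['cy']+f*q[1]); print(u,v,robot.get_obs()['joint_positions'].round(2))
u0,v0=u-100,max(v-75,0); print(u0,v0); save('w8',cv2.resize(s['color'][v0:v0+150,u0:u0+200],None,fx=4,fy=4,interpolation=cv2.INTER_CUBIC))
```

```text
383 171 [ 0.21 -0.31  1.72 -0.    1.21 -0.55]
283 96
```

View pics/w8.png

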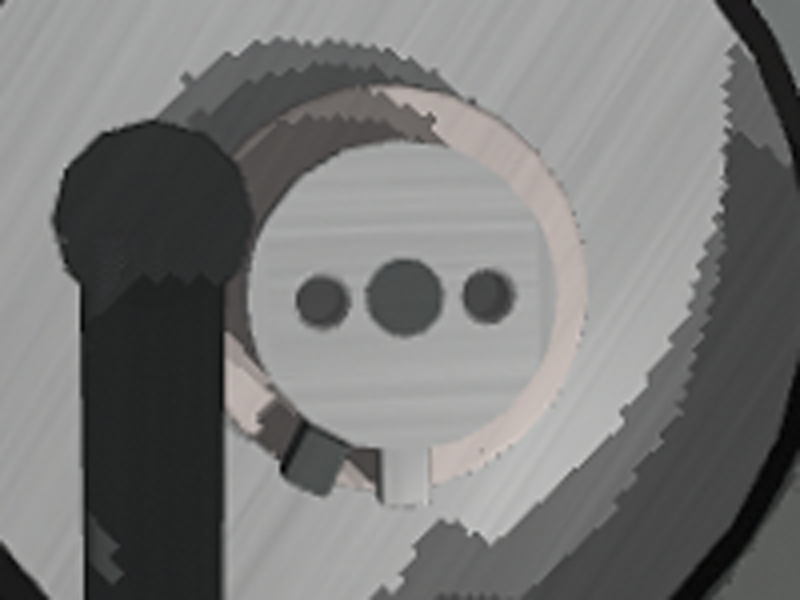

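Run:
```python
from h import *
s=load('wrist'); R,p=pickle.load(open('pics/w8pose.pkl','rb'))
px=(np.array([[322,301],[488,296],[404,297],[405,478],[330,462]])+.5)/4-.5+[283,96]
o,d=fish(s,px,R,p)
P=hit(o,d,C0-.0025*n,n); h=P[0]-P[1]; c=(P[0]+P[1])/2
print('ang',np.degrees(np.arctan2(h@Y,h@U))%180,np.linalg.norm(h),'c',c,((c-C0)@U,(c-C0)@Y))
for q in P[3:]: print(np.degrees(np.arctan2((q-c)@Y,(q-c)@U)),np.linalg.norm(q-c))
```

```text
ang 35.00512499794863 0.03202493504382211 c [0.5632317  0.25532163 0.17114903] (np.float64(-0.0001719305427218445), np.float64(0.0007106614592857954))
-56.413449353390746 0.03487669448427095
-81.4211578021917 0.034699255507723126
```

The hole line measures 35.0°, exactly home, with a spacing of 32.0 mm. Crop pixels: holes (322,301) and (488,296), lug (405,478). Next I level the tool clear of the lap and carry the spanner to the mat.

Run:
```python
from h import *
R,p=cur(); x=R[:,0].copy(); x[2]=0; print('yaw',np.degrees(np.arctan2(x[1],x[0])))
Rt=frame(x,[0,0,-1]); go(Rt,[.5,.0,.30]); print('up40',R.T@[0,0,40])
m=yawv(-1.2); Rm=frame(m,[0,0,-1]); pm=np.array([.4935,-.3952,.12])-.005*m; go(Rm,pm,Rt,np.array([.5,0,.3]))
```

```text
yaw 130.40239949724278
turn [25.82 14.99  3.46] shift [-123.6 -109.   -68. ]
up40 [-10.52327474  16.90163252 -34.692874  ]
turn [  0.    0.  131.6] shift [-293.4 -264.8  180. ]
```

Request:
arm_command --targets '[0, 0, 0, -5, 8, -17, 1, 0, 0, 0, -10, 12, -35, 1, 4, 2, 0.5, -25, -10, -45, 1, 8, 5, 1, -45, -35, -52, 1, 13, 7.5, 1.7, -70, -60, -58, 1, 18, 10, 2.3, -95, -85, -64, 1, 22, 13, 3, -115, -100, -68, 1, 25.8, 15, 3.5, -124, -109, -68, 1, 25.8, 15, 3.5, -124, -109, -68, 1, 25.8, 15, 3.5, -124, -109, -68, 1, 25.8, 15, 3.5, -124, -109, -68, 1]'

```text
time: 20.15
tool_pos: [0.5003, 0.0004, 0.3019]
ee_rot: [3.138, 0.002, 2.276]
wrist_force: [-0.2, -0.2, -2.0]
width: 0.0158
finger_force: 30.0
```

Run:
```python
from h import *
R,p=cur(); print(p,np.degrees(np.arccos(-R[2,2])))
m=yawv(-1.2); Rm=frame(m,[0,0,-1]); go(Rm,np.array([.4935,-.3952,.12])-.005*m)
```

```text
[5.00275367e-01 3.65906643e-04 3.01864607e-01] 0.24357188594040588
turn [  0.22  -0.21 131.63] shift [-293.1 -266.1  181.3]
```

Request:
arm_command --targets '[0, 0, 8, -30, -27, 20, 1, 0, 0, 16, -60, -54, 40, 1, 0, 0, 24, -85, -77, 60, 1, 0, 0, 32, -105, -95, 80, 1, 0, 0, 40, -125, -114, 95, 1, 0, 0, 48, -145, -132, 110, 1, 0, 0, 56, -160, -145, 120, 1, 0, 0, 64, -175, -159, 125, 1, 0, 0, 72, -190, -172, 130, 1, 0, 0, 80, -205, -186, 135, 1, 0, 0, 88, -220, -200, 140, 1, 0, 0, 96, -235, -213, 145, 1, 0, 0, 104, -250, -227, 150, 1, 0, 0, 112, -265, -240, 155, 1, 0.1, -0.1, 120, -280, -254, 165, 1, 0.2, -0.2, 127, -290, -263, 175, 1, 0.2, -0.2, 131.6, -293, -266, 181, 1, 0.2, -0.2, 131.6, -293, -266, 181, 1, 0.2, -0.2, 131.6, -293, -266, 181, 1, 0.2, -0.2, 131.6, -293, -266, 181, 1]'

```text
time: 22.15
tool_pos: [0.4884, -0.3957, 0.1216]
ee_rot: [3.14, -0.001, -0.021]
wrist_force: [-1.4, -0.2, -1.6]
width: 0.0158
finger_force: 30.0
```

Run:
```python
from h import *
R,p=cur(); print(p,robot.get_obs()['width'],robot.get_obs()['time'])
m=yawv(-1.2); Rm=frame(m,[0,0,-1]); go(Rm,np.array([.4935,-.3952,.0065])-.005*m)
# spanner and mat seen by the wrist camera
s=snap('wrist'); hsv=cv2.cvtColor(s['color'],cv2.COLOR_RGB2HSV)
k=((hsv[...,0]>5)&(hsv[...,0]<20)&(hsv[...,1]>100)).astype(np.uint8)
c=max(cv2.findContours(k,0,1)[0],key=cv2.contourArea); q=c[:,0,:]
o,d=fish(s,q,R,p); P=hit(o,d,np.array([0,0,.003]),np.array([0,0,1.])); print('cork x,y pct',np.percentile(P[:,0],[0,5,95,100]),np.percentile(P[:,1],[0,5,95,100]))
col=s['color'].max(-1)[80:300,322].astype(int); print(col[::6])
```

```text
[ 0.4884375  -0.39572073  0.1215671 ] 0.015769059715210434 22.15
turn [ 0.09 -0.05  0.02] shift [ -0.   -0.8 115.1]
cork x,y pct [0.39430906 0.40722599 0.59264578 0.59381704] [-0.45202137 -0.45103579 -0.34110874 -0.33960836]
[167 163 167 172 167 140 136 165  80  78  76  76  74 113 109 110  75  75
  76  60  60  60  59  60  60  59  59  59  59  58  58  58  58  24  24  25
  23]
```

Request:
arm_command --targets '[0, 0, 0, 0, -0.5, 30, 1, 0, 0, 0, 0, -0.5, 60, 1, 0, 0, 0, 0, -0.5, 85, 1, 0, 0, 0, 0, -0.5, 100, 1, 0, 0, 0, 0, -0.5, 106, 1, 0, 0, 0, 0, -0.5, 110, 1, 0, 0, 0, 0, -0.5, 112, 1, 0, 0, 0, 0, -0.5, 113, 1, 0, 0, 0, 0, -0.5, 113, 1, 0, 0, 0, 0, -0.5, 113, 1, 0, 0, 0, 0, -0.5, 113, 1]'

```text
time: 23.3
tool_pos: [0.488, -0.3962, 0.0079]
ee_rot: [3.141, 0.0, -0.023]
wrist_force: [0.0, 0.4, -0.8]
width: 0.0157
finger_force: 30.0
```

Request:
arm_command --targets '[0, 0, 0, 0, 0, 0.5, 1, 0, 0, 0, 0, 0, 1, 1, 0, 0, 0, 0, 0, 1.4, 1, 0, 0, 0, 0, 0, 1.4, 1, 0, 0, 0, 0, 0, 1.4, 1]'

```text
time: 23.8
tool_pos: [0.4878, -0.3961, 0.0065]
ee_rot: [3.141, 0.0, -0.023]
wrist_force: [-0.7, 0.7, 1.9]
width: 0.0158
finger_force: 30.0
```

Contact shows (the force rose), so I open gently, then retreat.

Request:
arm_command --targets '[0, 0, 0, 0, 0, 0, 0.5, 0, 0, 0, 0, 0, 0, 0, 0, 0, 0, 0, 0, 0, 0, 0, 0, 0, 0, 0, 0, 0, 0, 0, 0, 0, 0, 0, 0, 0, 0, 0, 0, 0, 0, 0, 0, 0, 0, 0, 0, 0, 0, 0, 0, 0, 0, 0, 0, 0]'

```text
time: 24.6
tool_pos: [0.4878, -0.3959, 0.0059]
ee_rot: [3.141, 0.001, -0.023]
wrist_force: [-0.4, 0.5, 0.1]
width: 0.0472
finger_force: 0.0
```

Request:
arm_command --targets '[0, 0, 0, 0, 0, -5, 0, 0, 0, 0, 0, 0, -20, 0, 0, 0, 0, 0, 0, -50, 0, 0, 0, 0, 0, 0, -90, 0, 0, 0, 0, 0, 0, -130, 0, 0, 0, 0, 0, 0, -150, 0, 0, 0, 0, 0, 0, -150, 0, 0, 0, 0, 0, 0, -150, 0, 0, 0, 0, 0, 0, -150, 0]'

```text
time: 25.5
tool_pos: [0.4871, -0.3951, 0.1538]
ee_rot: [-3.139, 0.003, -0.023]
wrist_force: [0.3, -0.4, -0.2]
width: 0.0468
finger_force: 0.0
```

Run:
```python
from h import *
R,p=cur(); s=snap('wrist'); im=s['color'].max(-1).astype(int)
m=np.zeros((480,640),np.uint8); m[90:330,250:400]=(im<95)[90:330,250:400]
print(p,robot.get_obs()['width'],robot.get_obs()['time'])
for v in range(110,330,12):
    u=np.nonzero(m[v])[0]
    if len(u):
        o,d=fish(s,[[u.min(),v],[u.max(),v]],R,p); P=hit(o,d,np.array([0,0,.025]),np.array([0,0,1.])); print(v,u.min(),u.max(),P[:,:2].round(4).tolist())
save('w9',s['color'])
t=snap('top'); C=cloud(t); k=(C[...,2]>.013)&(C[...,2]<.05)&(abs(C[...,0]-.4935)<.12)&(abs(C[...,1]+.396)<.05); Q=C[k]; print('top cloud',len(Q),Q.min(0) if len(Q) else '',Q.max(0) if len(Q) else '')
```

```text
[ 0.48707248 -0.39511609  0.15383798] 0.047137619911992605 25.55
134 315 330 [[0.5716, -0.392], [0.5713, -0.4042]]
146 307 335 [[0.5618, -0.3852], [0.5613, -0.408]]
158 260 332 [[0.5534, -0.3459], [0.5514, -0.4054]]
170 312 332 [[0.5418, -0.3887], [0.5414, -0.4052]]
182 312 332 [[0.5318, -0.3885], [0.5314, -0.405]]
194 309 332 [[0.5218, -0.3857], [0.5213, -0.4049]]
206 262 332 [[0.5127, -0.3456], [0.5111, -0.4047]]
218 262 332 [[0.5023, -0.3449], [0.5008, -0.4045]]
230 271 349 [[0.4916, -0.3521], [0.49, -0.4189]]
242 250 375 [[0.4813, -0.3329], [0.4789, -0.4415]]
254 250 376 [[0.4703, -0.332], [0.4679, -0.4426]]
266 250 375 [[0.4591, -0.3311], [0.4568, -0.4419]]
278 250 375 [[0.4476, -0.3301], [0.4454, -0.4422]]
290 250 392 [[0.4359, -0.329], [0.433, -0.4583]]
302 250 398 [[0.4238, -0.3279], [0.4207, -0.4645]]
314 250 399 [[0.4113, -0.3267], [0.4081, -0.4662]]
326 250 399 [[0.3983, -0.3253], [0.3951, -0.4671]]
top cloud 78 [ 0.41185751 -0.41874661  0.01471332] [ 0.57362997 -0.38740011  0.03172779]
```

View pics/w9.png

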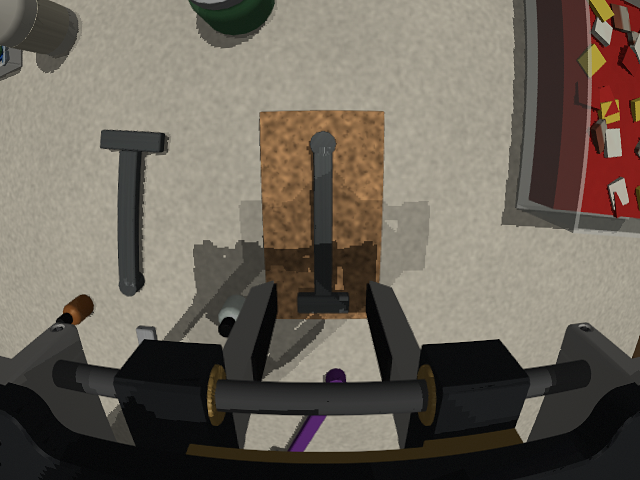

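The picture shows the spanner flat and wholly on the mat, tail at (322,140) and head at (323,302). It is released, and the big spanner is undisturbed at (130,210). The ends run from x ≈ 0.41 to 0.575, inside the mat's 0.394–0.593.

```bash
python3 -c "
from bench import robot
print(robot.close_job())"
```

```text
the job is handed in; nothing more can be done
None
```

The ring is home against its stop (hole line measured at 35.0°), and the smaller spanner lies released, prongs down, wholly on the cork mat; the job is handed in, but no verdict came back.

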